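# Wedge the nail anvil home

### The arm

A 7-joint arm with a two-finger parallel gripper is mounted at the origin on the work surface. World frame = base frame: x ahead of the robot, y to its left, z up, the work surface at z = 0. Lengths are in m, angles in rad, forces in N, time in s.
With the tool pointing down it reaches from about 0.4 to 0.875 m from the base axis. Payload 19.3 kg.
Tool frame: the origin (TCP) lies at the very end of the fingers, on their centre line; the grasp point (between the pads) lies 19 mm behind it; z points along the fingers, y is the line along which they close (so a half turn about z gives the same grasp; the last joint's range is limited). The gripper opens to 85 mm and grips with 20 to 120 N. Pads are 22 mm wide; open, the fingers measure 114 mm over their backs; the gripper's body (76 mm by 85 mm) begins 54 mm behind the grasp point. The pads swing forward as they close: fully open they stand 13 mm farther back than shut.
Start: joints at [1.048, 0.521, -0.036, 1.599, 0.021, 1.021, -0.113], TCP at [0.273, -0.562, 0.231] pointing down, gripper open.
Joint ranges: [-2.91, 2.91], [-0.3, 2.13], [-1.5, 1.42], [0.17, 2.43], [-1.26, 4.41], [0.16, 1.93], [-2.52, 2.52]. Speed limits (rad/s): [1.89, 1.89, 2.39, 2.39, 3.01, 3.01, 3.01].

### API

Orientations are given as [roll, pitch, yaw] about the fixed x, y, z axes, in that order (R = Rz(yaw) Ry(pitch) Rx(roll)).
In Python, from workcell import monitor, optics, job_done gives the robot as it stands.
- The arm moves only by the shell command python3 -m handwheel 'ROWS' [FORCE]. ROWS is JSON, a list of rows, each an object of numbers: "dx", "dy", "dz": the shift along the tool's x, y, z in cm; "wx", "wy", "wz": the turn, a rotation vector about the tool's x, y, z in rad; "claw": the opening in per cent of the stroke, from 0 (shut) to 100 (fully open). A call has 1 to 8 rows; each row shifts and turns the commanded pose from where the row before left it, along the tool's axes as they then stand; what a row does not reach is not made up. A row lasts 1/8 s, in which the tool goes at most 62.5 mm and 10.7 degrees, less where a joint would pass 70% of its speed; a pose out of reach is approached as far as the arm can. A call with a gripper value outside its range is refused whole. The fingers move at their own pace and stop on an object; FORCE is the grip in N (left out, the last holds). Time passes only in rows, so rows that do not move let the fingers close. It gives the time, the measured TCP pose, the force, the opening and the grip force at its end, in the units of the state.
- monitor.observe(): the state, without advancing time (a new reading comes with each control period).
- optics.grab_frame(name): name is "scene" or "side" or "wrist"; returns a dict with "frame" (420x560x3 uint8, blue, green, red), "fovy" (degrees; the focal length in pixels is half the picture's height over the tangent of half this angle, whatever the lens; pixels are square), "cx", "cy" (the principal point, pixels), "R" (3x3) and "t" (3): a world point X has camera coordinates R X + t. Camera axes: x right, y down, z forward; pixel columns grow to the right and rows downward; lengths in m; the calibration is good to about 2 mm. A picture is of the moment at which its call begins. There is no depth.
- job_done(): hands the job in; it is judged then, once.
Trained networks look in the newest picture that a camera, given by its name, has taken for a name from the list of things; names that differ only in an ending like _2 or _b are one class to them, and where a whole thing is asked for, a point or a joint stands for the part that bears it (a point fixed in the world has none). Each returns a list of dicts, best first, with "p" (0 to 1); they miss things now and then, are a little off and sometimes report something else, mostly with a low value. They report only what shows in the picture. A call takes as long as a camera call.
- optics.masks_of(name, camera): "region" (420x560 bool, what is visible of it) and "rect" ([left, top, width, height] in pixels, round what is visible of it).
The state is a dict: "clock": time; "qpos": joint angles; "qd": joint speeds; "joint_efforts": joint torques, N m; "position": TCP position; "tool_rot": TCP orientation; "force": force on the tool from outside, world axes, zero at the start; "moment": the same for the moment, N m; "grip_width": finger opening in m; "finger_force": force on a finger pad.
Only numpy, scipy, OpenCV 4.12 (cv2) and the standard library are available. Lean on these libraries where they do the work, as an engineer would, in place of code of your own. Each camera call takes 0.05 s, during which the arm holds its last target. There are 200 camera calls.

### The job

Make the nail anvil fast with the oak wedge that stands on end in front of its open seat: push the wedge over towards the anvil so that it lies on its flat sole with the thin end towards the seat, then push its thick end along the bench until the thin end is fully home under the anvil, as on the anvil's other side. Only push it, never lift or carry it, and leave everything else on the bench where it is.

Things in the scene. Friction and masses are not known exactly. Their poses are not given: they have to be found in the camera images.
- wedge: Loose oak wedge, 100 g, 130 mm long, 45 mm wide, tapering from 34 to 8 mm thick. Stands on its thick end at the start. Origin: centre of the thick end's face. Axes: z from thick to thin end (up at the start), x across the width, y out of the sloping back; the flat sole, 17 mm from the origin, looks along -y: at the start towards the anvil within 6 degrees, within 12 mm of the seat's centre line.
- wedge_heel (a point): On the wedge: middle of the edge between sole and thick end, over which it tips. Axes as the wedge. A light push (about 0.2 N) on the sloping back, some 100 mm up, tips it about this edge; past 13 degrees it falls by itself onto its sole, and then lies with its thin end about 25 to 75 mm short of the seat's guides.
- wedge_tip (a point): Point on the wedge: middle of the sole's edge at the thin end, 130 mm from wedge_heel.
- anvil: Cast iron nail anvil, fixed. Block 110 x 110 mm, top 94 mm high, underside 18 mm above the bench over a foot that ends at y = 30 mm. Origin: on the bench under its centre. Its +y points out of the open seat towards the standing wedge; z up. A like wedge is already home (fixed) in the like seat on the -y side.
- seat (a point): Closed end of the open seat: on the bench at the foot's face, on the centre line; axes as the anvil. The seat is a 57 mm wide channel between 18 mm high steel cheeks, running 55 mm out along +y (the first 25 mm under the block); then guides flare to 104 mm wide at 85 mm out. Fully home, the wedge's thin end touches here and its thick end is 130 mm out.
- header: Loose nail header of blued steel, flat bar 200 mm long lying on the bench along its own x, up to 16 mm high; origin near its middle on the bench. Leave alone.
- ladle: Loose copper quench ladle: bowl 84 mm wide, 45 mm high, origin under the bowl; handle 220 mm along its own -x. Leave alone.
- hammer: Loose hammer lying along its own x. Leave alone.
- tin: Loose open steel tin, 64 mm wide, 60 mm high; origin under its centre. Leave alone.
- oiler: Loose brass oil can, 52 mm wide, 75 mm high; origin under its centre. Leave alone.
- drift: Loose dark steel drift standing upright, 26 mm wide at the foot, 80 mm high; origin under its centre. Leave alone.

How it is judged:
By the outcome, as a careful person would: the job done as asked, in the order asked, and still so for the second after the job is handed in, with the robot touching nothing.
It also fails if it takes over 45 s, if anything falls off the work surface, if the arm or the gripper's body presses on something with over 40 N, if the wrist force passes 120 N, or if a joint passes its speed limit or range.

## Working session

There is one attempt and no reset: what is moved stays moved. The work goes in short steps, Python scripts to look and compute and a shell command to move; the robot and the scene stay as the last step left them, time stands still between calls to the robot, and variables do not carry over. Pictures are saved under pics/ and viewed, at most 10 in all, crops included, and the job is handed in when it is done.

```bash
mkdir -p pics; cat > h.py <<'E'
import numpy as np,cv2
from workcell import monitor,optics,job_done
def grab(n):
    f=optics.grab_frame(n); f['f']=210/np.tan(np.radians(f['fovy'])/2); return f
def ray(f,u,v):
    R=np.array(f['R']);t=np.array(f['t']);c=-R.T@t
    d=R.T@np.array([(u-f['cx'])/f['f'],(v-f['cy'])/f['f'],1]);return c,d
def onz(f,u,v,z=0):
    c,d=ray(f,u,v);return c+d*(z-c[2])/d[2]
def proj(f,X):
    p=np.array(f['R'])@np.array(X,float)+np.array(f['t']);return np.array([f['cx'],f['cy']])+f['f']*p[:2]/p[2]
E
python3 - <<'E'
from h import *
ims=[]
for n in ['scene','side']:
    f=grab(n);cv2.imwrite(f'pics/{n}0.png',cv2.resize(f['frame'],(784,588)))
    print(n,f['fovy'],(-np.array(f['R']).T@np.array(f['t'])).round(3))
    for k in ['wedge','anvil','header','ladle','hammer','tin','oiler','drift']:
        for m in optics.masks_of(k,n)[:2]:
            r=m['rect'];print(k,round(m['p'],2),r,onz(f,r[0]+r[2]/2,r[1]+r[3]).round(3))
s=monitor.observe();print(s['position'],s['tool_rot'],s['force'],s['clock'])
E
```

```text
scene 43.84483012683971 [1.088 0.656 1.333]
wedge 0.56 [312.2, 251.3, 20.6, 37.1] [0.569 0.229 0.   ]
anvil 0.24 [337.9, 325.0, 82.2, 86.3] [0.675 0.566 0.   ]
ladle 0.61 [174.2, 108.2, 68.5, 32.1] [ 0.518 -0.431  0.   ]
hammer 0.59 [336.0, 325.1, 83.9, 87.8] [0.68  0.567 0.   ]
tin 0.98 [201.0, 243.5, 24.0, 29.1] [0.787 0.002 0.   ]
oiler 0.56 [287.2, 152.1, 16.3, 25.3] [ 0.381 -0.127  0.   ]
drift 0.44 [233.9, 283.5, 11.3, 14.3] [0.772 0.112 0.   ]
drift 0.22 [220.8, 159.9, 74.3, 77.6] [ 0.614 -0.016  0.   ]
side 44.38407253743001 [0.323 1.001 0.985]
wedge 0.65 [258.8, 246.5, 23.9, 50.8] [0.552 0.231 0.   ]
anvil 0.82 [276.5, 167.1, 58.5, 67.4] [ 0.519 -0.005  0.   ]
header 0.81 [149.2, 303.3, 81.0, 42.8] [0.689 0.411 0.   ]
ladle 0.93 [313.8, 121.1, 77.0, 29.0] [ 0.459 -0.443  0.   ]
hammer 0.89 [157.7, 353.6, 130.1, 47.9] [0.573 0.516 0.   ]
tin 0.84 [208.6, 193.4, 23.8, 30.4] [0.761 0.015 0.   ]
oiler 0.6 [358.2, 189.0, 18.8, 27.4] [ 0.365 -0.124  0.   ]
drift 0.71 [208.0, 193.9, 26.3, 31.4] [0.757 0.02  0.   ]
drift 0.61 [200.7, 226.8, 9.5, 22.9] [0.764 0.121 0.   ]
[ 0.27339451 -0.56201971  0.23130476] [-3.14157595e+00 -1.59136725e-05  4.52733682e-01] [-0.90496356 -0.21638769  0.39703143] 0.9
```

View pics/scene0.png

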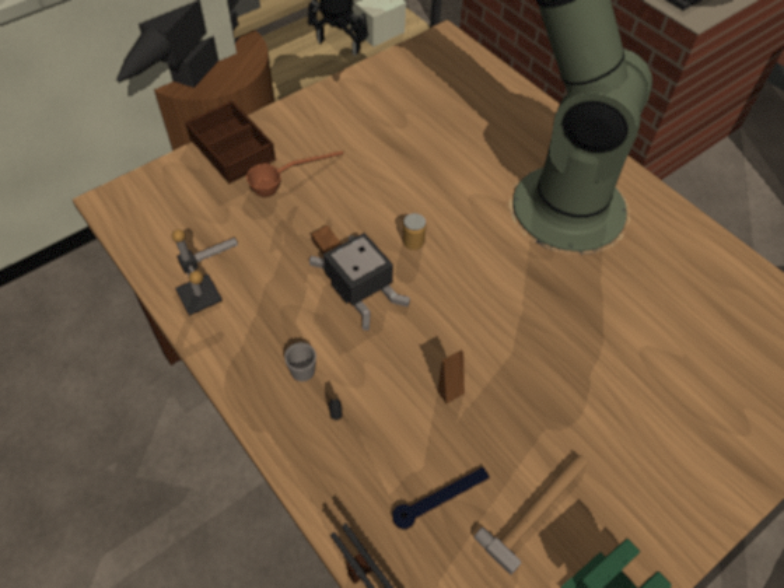

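View pics/side0.png

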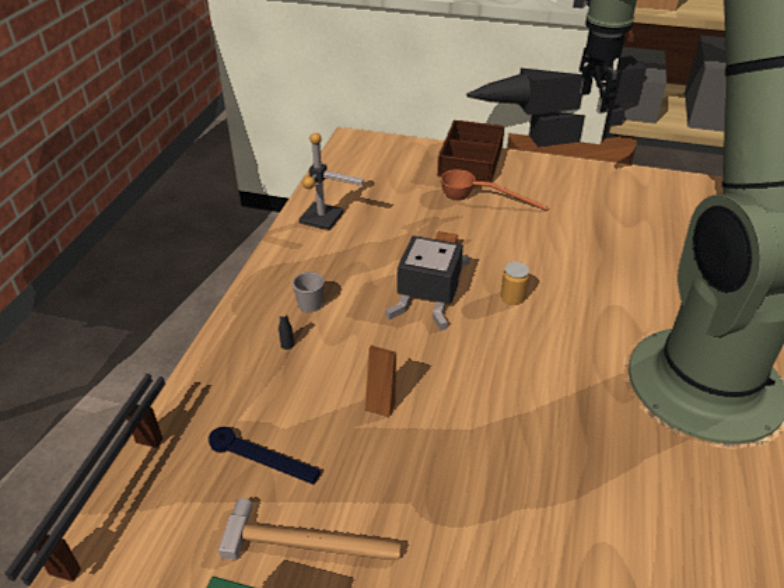

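The wedge shows at (452,376) in scene and (381,381) in side. The anvil is at (358,268) and (430,270), with its seat opening towards the wedge. Next I'll enlarge this area.

```bash
python3 - <<'E'
from h import *
a=cv2.imread('pics/scene0.png')  # resized 1.4
out=[]
for n,(x,y) in {'scene':(215,158),'side':(245,158)}.items():
    f=grab(n);c=f['frame'][y:y+145,x:x+(130 if n=='scene' else 100)]
    out.append(cv2.resize(c,None,fx=3.4,fy=4,interpolation=cv2.INTER_CUBIC) if 0 else cv2.resize(c,None,fx=3.4,fy=3.4,interpolation=cv2.INTER_CUBIC))
cv2.imwrite('pics/crop1.png',np.hstack(out));print([o.shape for o in out])
E
```

```text
[(493, 442, 3), (493, 340, 3)]
```

View pics/crop1.png

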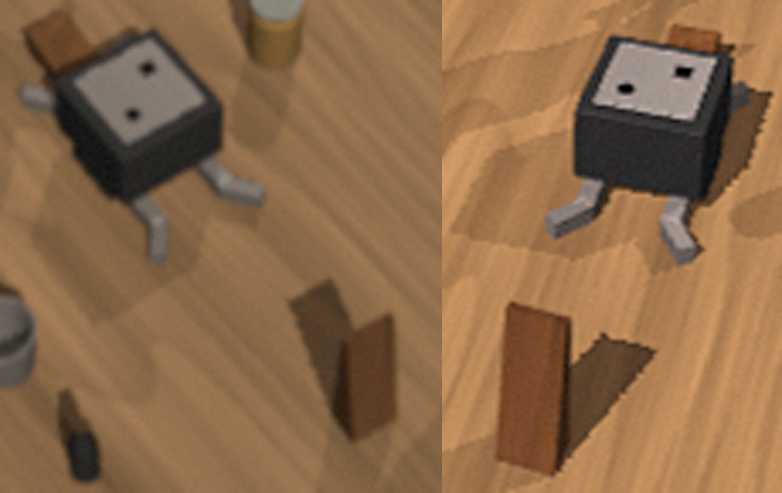

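```bash
cat > fit.py <<'E'
from h import *
from scipy.optimize import least_squares
F={n:grab(n) for n in('scene','side')}
o={'scene':(215,158,0),'side':(245,158,442)}
def px(n,u,v): return np.array([(u-o[n][2])/3.4+o[n][0],v/3.4+o[n][1]])
h=.055
A=[('scene',(120,158),(h,h,.094)),('scene',(222,103),(-h,h,.094)),('scene',(56,88),(h,-h,.094)),('scene',(155,31),(-h,-h,.094)),('scene',(122,200),(h,h,.018)),('scene',(222,150),(-h,h,.018)),
('side',(577,112),(h,h,.094)),('side',(708,130),(-h,h,.094)),('side',(612,36),(h,-h,.094)),('side',(732,46),(-h,-h,.094)),('side',(575,178),(h,h,.018)),('side',(705,198),(-h,h,.018))]
w=.0225
# wedge in upright coordinates: sole at y=-.017, back at y=+.017 bottom, -.009 top
W=[('scene',(345,337),(w,-.009,.13)),('scene',(393,315),(-w,-.009,.13)),('scene',(353,440),(w,.017,0)),('scene',(396,418),(-w,.017,0)),('scene',(335,408),(w,-.017,0)),
('side',(510,303),(w,-.009,.13)),('side',(571,318),(-w,-.009,.13)),('side',(498,460),(w,.017,0)),('side',(557,473),(-w,.017,0))]
def T(p,X):
    c,s=np.cos(p[2]),np.sin(p[2]);return [p[0]+c*X[0]-s*X[1],p[1]+s*X[0]+c*X[1],X[2]]
def fit(L,p0):
    g=lambda p:np.concatenate([proj(F[n],T(p,X))-px(n,*uv) for n,uv,X in L])
    r=least_squares(g,p0,loss='soft_l1');print(r.x.round(4),g(r.x).reshape(-1,2).round(1).tolist());return r.x
a=fit(A,[.5,0,-.1]);b=fit(W,[.56,.22,0])
print('seat',T(a,(0,.03,0)),'guide ends px',[((proj(F['side'],T(a,(x,.115,.018)))-o['side'][:2])*3.4+[442,0]).round() for x in(.052,-.052)])
c,s=np.cos(a[2]),np.sin(a[2]);d=b[:2]-a[:2];print('wedge in anvil frame',c*d[0]+s*d[1],-s*d[0]+c*d[1],np.degrees(b[2]-a[2]))
print(np.degrees(a[2]),np.degrees(b[2]))
E
python3 fit.py
```

```text
[ 0.5419 -0.1229 -0.0153] [[1.0, 0.6], [1.2, -1.0], [-1.4, -3.0], [-0.7, -2.9], [1.0, 2.8], [0.6, -0.0], [-0.7, -1.7], [-0.1, -0.1], [-0.9, -2.2], [1.0, 1.1], [-0.2, -0.4], [-0.7, 0.8]]
[ 0.5534  0.206  -0.1155] [[0.3, 0.9], [0.3, -0.1], [-0.6, 0.4], [-0.0, -0.5], [-1.9, 0.4], [0.1, 0.3], [0.2, 1.0], [0.5, -1.5], [0.2, 0.0]]
seat [np.float64(0.5423814425124097), np.float64(-0.0929497649090292), 0] guide ends px [array([558., 224.]), array([683., 248.])]
wedge in anvil frame 0.006426635814365431 0.32907460161457947 -5.741389173136554
-0.8773903191106942 -6.618779492247248
```

```bash
python3 -m handwheel '[{"dx":3.85,"dy":-3.83,"dz":-0.5,"claw":14},{"dx":3.85,"dy":-3.83,"dz":-0.5,"claw":14},{"dx":3.85,"dy":-3.83,"dz":-0.5,"claw":14},{"dx":3.85,"dy":-3.83,"dz":-0.5,"claw":14},{"dx":3.85,"dy":-3.83,"dz":-0.5,"claw":14},{"dx":3.85,"dy":-3.83,"dz":-0.5,"claw":14},{"dx":3.85,"dy":-3.83,"claw":14},{"dx":3.85,"dy":-3.83,"claw":14}]' 20
```

```text
schema error: expected keys dx, dy, dz, wx, wy, wz, claw
```

```bash
python3 -m handwheel '[{"dx":3.85,"dy":-3.83,"dz":-0.5,"wx":0,"wy":0,"wz":0,"claw":14},{"dx":3.85,"dy":-3.83,"dz":-0.5,"wx":0,"wy":0,"wz":0,"claw":14},{"dx":3.85,"dy":-3.83,"dz":-0.5,"wx":0,"wy":0,"wz":0,"claw":14},{"dx":3.85,"dy":-3.83,"dz":-0.5,"wx":0,"wy":0,"wz":0,"claw":14},{"dx":3.85,"dy":-3.83,"dz":-0.5,"wx":0,"wy":0,"wz":0,"claw":14},{"dx":3.85,"dy":-3.83,"dz":-0.5,"wx":0,"wy":0,"wz":0,"claw":14},{"dx":3.85,"dy":-3.83,"dz":0,"wx":0,"wy":0,"wz":0,"claw":14},{"dx":3.85,"dy":-3.83,"dz":0,"wx":0,"wy":0,"wz":0,"claw":14}]' 20
```

```text
clock: 2.1
position: [0.4168, -0.1502, 0.2617]
tool_rot: [3.141, -0.001, 0.453]
force: [0.7, -0.2, -0.4]
grip_width: 0.0118
finger_force: 0.0
```

```bash
python3 -m handwheel '[{"dx":3.84,"dy":-3.82,"dz":0,"wx":0,"wy":0,"wz":0,"claw":14},{"dx":3.84,"dy":-3.82,"dz":0,"wx":0,"wy":0,"wz":0,"claw":14},{"dx":3.84,"dy":-3.82,"dz":0,"wx":0,"wy":0,"wz":0,"claw":14},{"dx":3.84,"dy":-3.82,"dz":0,"wx":0,"wy":0,"wz":0,"claw":14},{"dx":3.84,"dy":-3.82,"dz":0,"wx":0,"wy":0,"wz":0,"claw":14},{"dx":3.84,"dy":-3.82,"dz":0,"wx":0,"wy":0,"wz":0,"claw":14},{"dx":3.84,"dy":-3.82,"dz":0,"wx":0,"wy":0,"wz":0,"claw":14},{"dx":3.84,"dy":-3.82,"dz":0,"wx":0,"wy":0,"wz":0,"claw":14}]'
python3 -m handwheel '[{"dx":0,"dy":0,"dz":0,"wx":0,"wy":0,"wz":-0.167,"claw":14},{"dx":0,"dy":0,"dz":0,"wx":0,"wy":0,"wz":-0.167,"claw":14},{"dx":0,"dy":0,"dz":0,"wx":0,"wy":0,"wz":-0.167,"claw":14},{"dx":0,"dy":0,"dz":0,"wx":0,"wy":0,"wz":-0.167,"claw":14},{"dx":0,"dy":0,"dz":0,"wx":0,"wy":0,"wz":-0.167,"claw":14},{"dx":0,"dy":0,"dz":0,"wx":0,"wy":0,"wz":-0.167,"claw":14},{"dx":0,"dy":0,"dz":0,"wx":0,"wy":0,"wz":0,"claw":14}]'
python3 -c "
from h import *
f=grab('wrist');cv2.imwrite('pics/wrist1.png',f['frame'])
for n,p in dict(anv=(.5419,-.1229,.094),weditop=(.5524,.197,.13),wedbot=(.5554,.223,0)).items(): print(n,proj(f,p))
g=grab('side')
"
```

```text
clock: 3.1
position: [0.5594, 0.259, 0.2614]
tool_rot: [3.141, -0.0, 0.452]
force: [0.2, -0.4, 0.6]
grip_width: 0.0116
finger_force: 0.0
clock: 3.98
position: [0.559, 0.2572, 0.2612]
tool_rot: [-3.141, -0.0, 1.454]
force: [0.5, 0.2, -0.2]
grip_width: 0.0118
finger_force: 0.0
anv [298.71366292 444.08867046]
weditop [279.93181785 259.38326806]
wedbot [279.9001666  198.22301843]
```

View pics/wrist1.png

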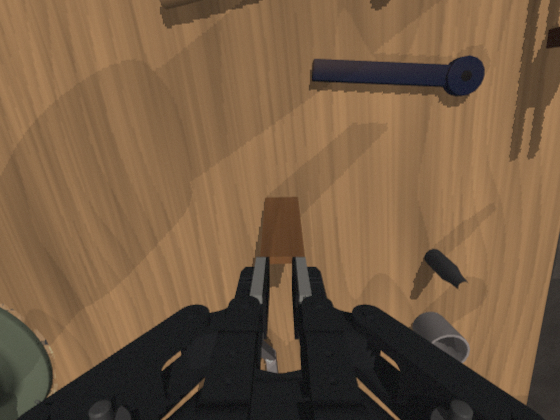

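The wrist view shows the wedge's back edge at (266–299,197) and its top at (283,262). That's 2–3 px from the prediction, and square to the fingers. Next I'll go down behind it and approach.

```bash
python3 -m handwheel '[{"dx":0,"dy":0.2,"dz":4.0,"wx":0,"wy":0,"wz":0,"claw":14},{"dx":0,"dy":0,"dz":4.0,"wx":0,"wy":0,"wz":0,"claw":14},{"dx":0,"dy":0,"dz":4.0,"wx":0,"wy":0,"wz":0,"claw":14},{"dx":0,"dy":0,"dz":4.0,"wx":0,"wy":0,"wz":0,"claw":14},{"dx":-1.0,"dy":0,"dz":0,"wx":0,"wy":0,"wz":0,"claw":14},{"dx":-1.0,"dy":0,"dz":0,"wx":0,"wy":0,"wz":0,"claw":14},{"dx":-1.0,"dy":0,"dz":0,"wx":0,"wy":0,"wz":0,"claw":14},{"dx":-0.5,"dy":0,"dz":0,"wx":0,"wy":0,"wz":0,"claw":14}]'
python3 -m handwheel '[{"dx":-0.4,"dy":0,"dz":0,"wx":0,"wy":0,"wz":0,"claw":14},{"dx":-0.4,"dy":0,"dz":0,"wx":0,"wy":0,"wz":0,"claw":14},{"dx":-0.4,"dy":0,"dz":0,"wx":0,"wy":0,"wz":0,"claw":14},{"dx":-0.4,"dy":0,"dz":0,"wx":0,"wy":0,"wz":0,"claw":14},{"dx":-0.4,"dy":0,"dz":0,"wx":0,"wy":0,"wz":0,"claw":14},{"dx":0,"dy":0,"dz":0,"wx":0,"wy":0,"wz":0,"claw":14}]'
python3 - <<'E'
from h import *
f=grab('side');g=grab('scene')
c=[cv2.resize(i[150:310,x:x+110],None,fx=3.5,fy=3.5,interpolation=cv2.INTER_CUBIC) for i,x in((f['frame'],240),(g['frame'],245))]
cv2.imwrite('pics/tip1.png',np.hstack(c))
E
```

```text
clock: 5.08
position: [0.5574, 0.2214, 0.1025]
tool_rot: [3.14, -0.0, 1.453]
force: [0.2, 0.5, 0.4]
grip_width: 0.0121
finger_force: 0.0
clock: 5.82
position: [0.5545, 0.2022, 0.1013]
tool_rot: [-3.142, 0.0, 1.454]
force: [-0.6, -0.8, -0.3]
grip_width: 0.012
finger_force: 0.0
```

View pics/tip1.png

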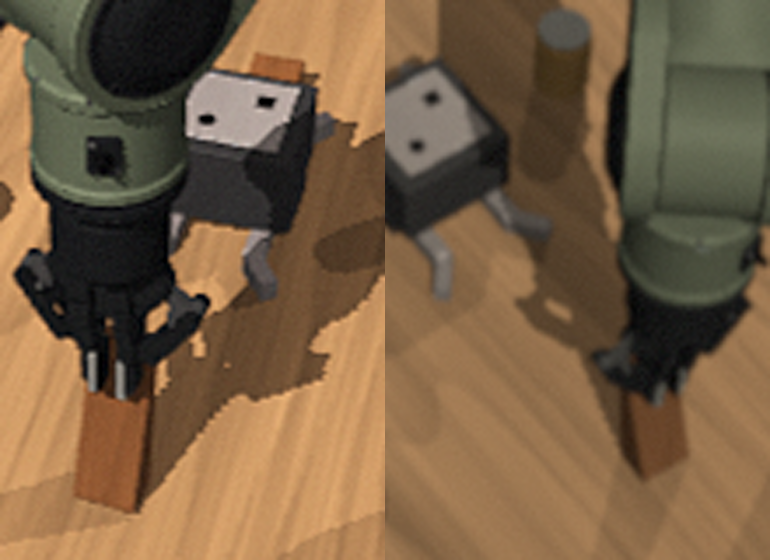

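The fingers are centred on the wedge's back, at about (108,375) in the left half of the picture, and the wedge is starting to lean. I'll keep pushing.

```bash
python3 -m handwheel '[{"dx":-0.4,"dy":0,"dz":0,"wx":0,"wy":0,"wz":0,"claw":14},{"dx":-0.4,"dy":0,"dz":0,"wx":0,"wy":0,"wz":0,"claw":14},{"dx":-0.4,"dy":0,"dz":0,"wx":0,"wy":0,"wz":0,"claw":14},{"dx":-0.4,"dy":0,"dz":0,"wx":0,"wy":0,"wz":0,"claw":14},{"dx":-0.2,"dy":0,"dz":0,"wx":0,"wy":0,"wz":0,"claw":14},{"dx":0,"dy":0,"dz":0,"wx":0,"wy":0,"wz":0,"claw":14},{"dx":0,"dy":0,"dz":0,"wx":0,"wy":0,"wz":0,"claw":14},{"dx":0,"dy":0,"dz":0,"wx":0,"wy":0,"wz":0,"claw":14}]'
python3 - <<'E'
from h import *
f=grab('side');g=grab('scene')
for n in('side','scene'):
  for m in optics.masks_of('wedge',n)[:2]: print(n,m['p'],m['rect'])
c=[cv2.resize(i[150:310,x:x+110],None,fx=3.5,fy=3.5,interpolation=cv2.INTER_CUBIC) for i,x in((f['frame'],240),(g['frame'],245))]
cv2.imwrite('pics/tip2.png',np.hstack(c))
E
```

```text
clock: 6.92
position: [0.5524, 0.1849, 0.1013]
tool_rot: [3.142, -0.0, 1.455]
force: [0.2, 0.2, -0.3]
grip_width: 0.012
finger_force: 0.0
side 0.9 [262.0, 244.9, 37.9, 41.3]
scene 0.95 [287.2, 240.0, 38.8, 38.6]
```

View pics/tip2.png

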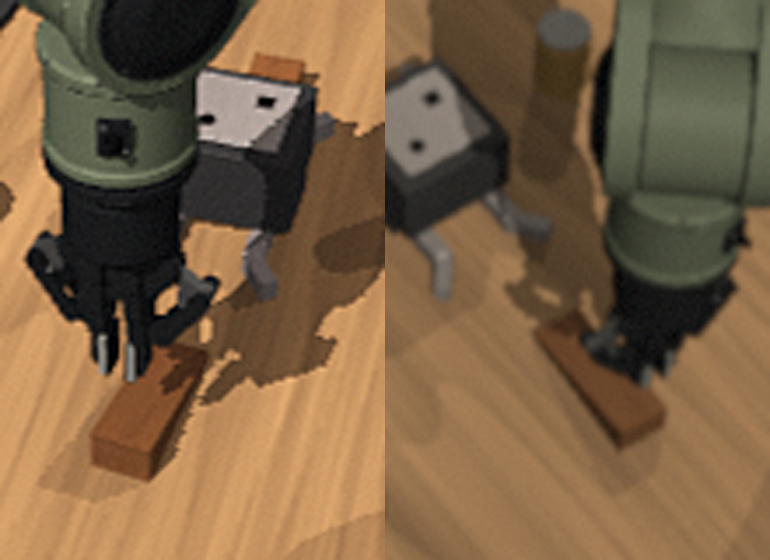

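The wedge has fallen onto its sole with the thin end towards the seat. Its thick end's corners are near (93,465) and (150,480) on the left, and its tip's near corner is at (207,352). Next I'll fit the lying pose.

```bash
cat > lie.py <<'E'
from h import *
from scipy.optimize import least_squares
F={n:grab(n) for n in('scene','side')}
w=.0225
def T(p,X):
    c,s=np.cos(p[2]),np.sin(p[2]);return [p[0]+c*X[0]-s*X[1],p[1]+s*X[0]+c*X[1],X[2]]
def fit(L,O,sc,p0):
    px=lambda n,uv:np.array([(uv[0]-O[n][2])/sc+O[n][0],uv[1]/sc+O[n][1]])
    g=lambda p:np.concatenate([proj(F[n],T(p,X))-px(n,uv) for n,uv,X in L])
    r=least_squares(g,p0,loss='soft_l1');print(r.x.round(4),g(r.x).reshape(-1,2).round(1).tolist())
    tip=T(r.x,(0,-.13,0));print('heel',r.x[:2],'tip',tip[:2],'yaw',np.degrees(r.x[2]))
    s=np.array([.5424,-.0929]);y=np.array([.0153,1]);x=np.array([1,-.0153])
    for q in(r.x[:2],tip[:2]): print('anvil-seat frame',(q-s)@x,(q-s)@y)
E
python3 - <<'E'
from lie import *
L=[('side',(93,465),(w,0,0)),('side',(150,480),(-w,0,0)),('side',(92,434),(w,0,.034)),('side',(151,449),(-w,0,.034)),('side',(207,352),(-w,-.13,.008)),
('scene',(620,448),(w,0,0)),('scene',(664,426),(-w,0,0)),('scene',(614,432),(w,0,.034)),('scene',(537,330),(w,-.13,.008)),('scene',(580,312),(-w,-.13,.008))]
fit(L,{'side':(240,150,0),'scene':(245,150,385)},3.5,[.55,.19,-.1])
E
```

```text
[ 0.5532  0.1917 -0.1061] [[-0.2, -0.2], [0.3, 0.5], [-0.2, -0.5], [0.1, 0.2], [1.5, -0.4], [-0.4, 1.5], [0.1, 0.5], [2.2, 0.4], [-0.9, 0.0], [-0.4, -1.5]]
heel [0.55318193 0.19166202] tip [np.float64(0.5394105584854741), np.float64(0.06239350455913592)] yaw -6.080957932032089
anvil-seat frame 0.006428127618947231 0.2847269847815068
anvil-seat frame -0.005365432134280627 0.15524776610396368
```

```bash
python3 -m handwheel '[{"dx":2.0,"dy":0,"dz":0,"wx":0,"wy":0,"wz":-0.01,"claw":14},{"dx":2.0,"dy":0,"dz":0,"wx":0,"wy":0,"wz":0,"claw":14},{"dx":0,"dy":0,"dz":3.0,"wx":0,"wy":0,"wz":0,"claw":14},{"dx":0,"dy":0,"dz":3.0,"wx":0,"wy":0,"wz":0,"claw":14},{"dx":0,"dy":0,"dz":1.9,"wx":0,"wy":0,"wz":0,"claw":14},{"dx":0,"dy":0,"dz":1.0,"wx":0,"wy":0,"wz":0,"claw":14},{"dx":0,"dy":0,"dz":0,"wx":0,"wy":0,"wz":0,"claw":14}]'
python3 -m handwheel '[{"dx":-0.5,"dy":0,"dz":0,"wx":0,"wy":0,"wz":0,"claw":14},{"dx":-0.5,"dy":0,"dz":0,"wx":0,"wy":0,"wz":0,"claw":14},{"dx":-0.5,"dy":0,"dz":0,"wx":0,"wy":0,"wz":0,"claw":14},{"dx":-0.5,"dy":0,"dz":0,"wx":0,"wy":0,"wz":0,"claw":14},{"dx":-0.4,"dy":0,"dz":0,"wx":0,"wy":0,"wz":0,"claw":14},{"dx":0,"dy":0,"dz":0,"wx":0,"wy":0,"wz":0,"claw":14}]'
```

```text
clock: 8.1
position: [0.5568, 0.2248, 0.0122]
tool_rot: [-3.141, 0.0, 1.465]
force: [-0.4, -0.8, 0.2]
grip_width: 0.0122
finger_force: 0.0
clock: 8.85
position: [0.5544, 0.2003, 0.0123]
tool_rot: [3.142, 0.0, 1.464]
force: [-0.1, 0.6, 0.0]
grip_width: 0.012
finger_force: 0.0
```

```bash
python3 -m handwheel '[{"dx":-0.7,"dy":0,"dz":0,"wx":0,"wy":0,"wz":0,"claw":14},{"dx":-0.7,"dy":0,"dz":0,"wx":0,"wy":0,"wz":0,"claw":14},{"dx":-0.7,"dy":0,"dz":0,"wx":0,"wy":0,"wz":0,"claw":14},{"dx":-0.7,"dy":0,"dz":0,"wx":0,"wy":0,"wz":0,"claw":14},{"dx":-0.7,"dy":0,"dz":0,"wx":0,"wy":0,"wz":0,"claw":14},{"dx":-0.7,"dy":0,"dz":0,"wx":0,"wy":0,"wz":0,"claw":14},{"dx":-0.7,"dy":0,"dz":0,"wx":0,"wy":0,"wz":0,"claw":14},{"dx":-0.7,"dy":0,"dz":0,"wx":0,"wy":0,"wz":0,"claw":14}]'
python3 - <<'E'
from h import *
f=grab('side');g=grab('scene')
c=[cv2.resize(i[150:310,x:x+110],None,fx=3.5,fy=3.5,interpolation=cv2.INTER_CUBIC) for i,x in((f['frame'],240),(g['frame'],235))]
cv2.imwrite('pics/push1.png',np.hstack(c))
E
```

```text
clock: 9.85
position: [0.5483, 0.1444, 0.0123]
tool_rot: [3.142, -0.0, 1.465]
force: [0.2, 1.0, 0.6]
grip_width: 0.0119
finger_force: 0.5
```

View pics/push1.png

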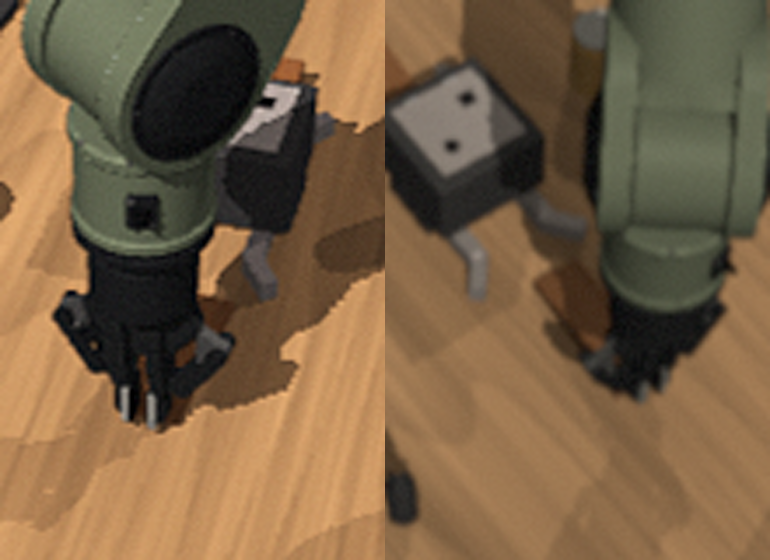

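The fingers are square on the thick end at about (140,405). The thin end, whose left corner is at (537,285) in the right half, is just outside the guide mouth between (475,295) and (580,230). I'll check its lateral position.

```bash
python3 - <<'E'
from lie import *
s=np.array([.5424,-.0929]);y=np.array([.0153,1]);x=np.array([1,-.0153])
for nm,n,u,v,z in[('tip left top','scene',(537-385)/3.5+235,285/3.5+150,.008),('tip R top','side',242/3.5+240,301/3.5+150,.008),('guide+ end','scene',(478-385)/3.5+235,285/3.5+150,.018),('guide- end','scene',(583-385)/3.5+235,222/3.5+150,.018),('guide- side','side',275/3.5+240,285/3.5+150,.018)]:
    p=onz(F[n],u,v,z)[:2];print(nm,p.round(4),((p-s)@x).round(4),((p-s)@y).round(4))
p=monitor.observe()['position'][:2];print((p-s)@x,(p-s)@y)
E
```

```text
tip left top [0.5556 0.0083] 0.0116 0.1014
tip R top [0.5071 0.0064] -0.0368 0.0988
guide+ end [ 0.5997 -0.0171] 0.0561 0.0767
guide- end [ 0.4878 -0.014 ] -0.0558 0.0781
guide- side [ 0.4843 -0.0074] -0.0594 0.0846
0.0023181511170732813 0.2377212104845247
```

```bash
python3 -m handwheel '[{"dx":-0.5,"dy":0,"dz":0,"wx":0,"wy":0,"wz":-0.012,"claw":14},{"dx":-0.5,"dy":0,"dz":0,"wx":0,"wy":0,"wz":-0.012,"claw":14},{"dx":-0.5,"dy":0,"dz":0,"wx":0,"wy":0,"wz":-0.012,"claw":14},{"dx":-0.5,"dy":0,"dz":0,"wx":0,"wy":0,"wz":-0.012,"claw":14},{"dx":-0.5,"dy":0,"dz":0,"wx":0,"wy":0,"wz":-0.012,"claw":14},{"dx":-0.5,"dy":0,"dz":0,"wx":0,"wy":0,"wz":-0.012,"claw":14},{"dx":-0.5,"dy":0,"dz":0,"wx":0,"wy":0,"wz":-0.012,"claw":14},{"dx":-0.5,"dy":0,"dz":0,"wx":0,"wy":0,"wz":-0.012,"claw":14}]'
python3 - <<'E'
from h import *
f=grab('side');g=grab('scene');
s=np.array([.5424,-.0929]);y=np.array([.0153,1]);x=np.array([1,-.0153])
p=monitor.observe()['position'][:2];print((p-s)@x,(p-s)@y)
c=[cv2.resize(i[y0:y0+110,x:x+90],None,fx=4.2,fy=4.2,interpolation=cv2.INTER_CUBIC) for i,x,y0 in((f['frame'],255,180),(g['frame'],235,190))]
cv2.imwrite('pics/push2.png',np.hstack(c))
E
```

```text
clock: 11.05
position: [0.5458, 0.1047, 0.0123]
tool_rot: [-3.142, -0.0, 1.562]
force: [0.1, 1.7, 0.6]
grip_width: 0.0122
finger_force: 0.6
0.0004196145112736646 0.1971021316440176
```

View pics/push2.png

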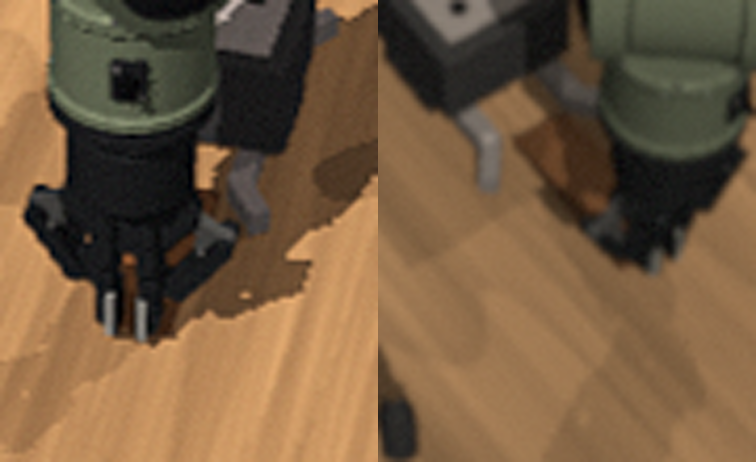

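The tip's left corner shows at (518,132) and the right side runs close along the right cheek near (215,195). I'll check the lateral offset in numbers.

```bash
python3 - <<'E'
from lie import *
s=np.array([.5424,-.0929]);y=np.array([.0153,1]);x=np.array([1,-.0153])
for n,u,v,z in[('scene',518,132,.008),('scene',460,108,.018)]:
    p=onz(F[n],235+(u-378)/4.2,190+v/4.2,z)[:2];print(((p-s)@x).round(4),((p-s)@y).round(4))
E
```

```text
0.0148 0.0545
0.0403 0.0182
```

```bash
python3 -m handwheel '[{"dx":-0.4,"dy":0.1,"dz":0,"wx":0,"wy":0,"wz":-0.01,"claw":14},{"dx":-0.4,"dy":0,"dz":0,"wx":0,"wy":0,"wz":-0.01,"claw":14},{"dx":-0.4,"dy":0,"dz":0,"wx":0,"wy":0,"wz":0,"claw":14},{"dx":-0.4,"dy":0,"dz":0,"wx":0,"wy":0,"wz":0,"claw":14},{"dx":-0.4,"dy":0,"dz":0,"wx":0,"wy":0,"wz":0,"claw":14}]'
python3 - <<'E'
from lie import *
s=np.array([.5424,-.0929]);p=np.array(monitor.observe()['position'][:2]);print(p-s-(p-s)[1]*np.array([.0153,0]))
for n in F:
  for m in optics.masks_of('wedge',n)[:2]: print(n,m['p'],m['rect'])
c=[cv2.resize(F[n]['frame'][y0:y0+110,x:x+90],None,fx=4.2,fy=4.2,interpolation=cv2.INTER_CUBIC) for n,x,y0 in(('side',255,180),('scene',235,190))]
cv2.imwrite('pics/push3.png',np.hstack(c))
E
```

```text
clock: 11.88
position: [0.5469, 0.0847, 0.0123]
tool_rot: [3.142, -0.0, 1.581]
force: [-0.8, 0.7, 1.0]
grip_width: 0.0123
finger_force: 0.4
[0.00181905 0.17721437]
scene 0.71 [263.5, 212.8, 21.0, 27.1]
```

View pics/push3.png

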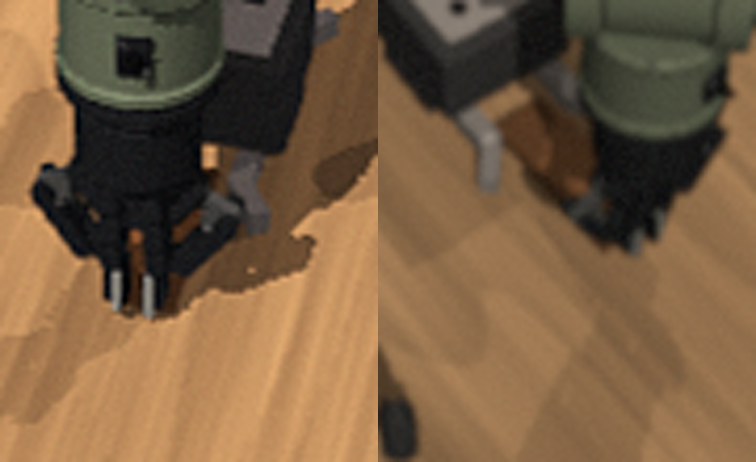

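The wedge is entering the channel parallel to the cheeks, with its left corner at (505,125), and the force is low. I'll go on.

```bash
python3 -m handwheel '[{"dx":-0.4,"dy":0,"dz":0,"wx":0,"wy":0,"wz":0,"claw":14},{"dx":-0.4,"dy":0,"dz":0,"wx":0,"wy":0,"wz":0,"claw":14},{"dx":-0.4,"dy":0,"dz":0,"wx":0,"wy":0,"wz":0.01,"claw":14},{"dx":-0.4,"dy":0,"dz":0,"wx":0,"wy":0,"wz":0.01,"claw":14},{"dx":-0.4,"dy":0,"dz":0,"wx":0,"wy":0,"wz":0.006,"claw":14},{"dx":-0.4,"dy":0,"dz":0,"wx":0,"wy":0,"wz":0,"claw":14},{"dx":-0.4,"dy":0,"dz":0,"wx":0,"wy":0,"wz":0,"claw":14}]'
python3 -m handwheel '[{"dx":-0.2,"dy":0,"dz":0,"wx":0,"wy":0,"wz":0,"claw":14},{"dx":-0.2,"dy":0,"dz":0,"wx":0,"wy":0,"wz":0,"claw":14},{"dx":0,"dy":0,"dz":0,"wx":0,"wy":0,"wz":0,"claw":14}]'
```

```text
clock: 12.95
position: [0.5468, 0.0567, 0.0123]
tool_rot: [-3.142, -0.0, 1.555]
force: [-0.4, 0.9, 0.5]
grip_width: 0.0118
finger_force: 0.6
clock: 13.32
position: [0.5467, 0.0527, 0.0123]
tool_rot: [-3.141, 0.0, 1.555]
force: [-0.7, -0.8, -0.4]
grip_width: 0.012
finger_force: 0.0
```

```bash
python3 -m handwheel '[{"dx":-0.2,"dy":0,"dz":0,"wx":0,"wy":0,"wz":0,"claw":14},{"dx":-0.1,"dy":0,"dz":0,"wx":0,"wy":0,"wz":0,"claw":14}]'
python3 -m handwheel '[{"dx":-0.1,"dy":0,"dz":0,"wx":0,"wy":0,"wz":0,"claw":14},{"dx":-0.1,"dy":0,"dz":0,"wx":0,"wy":0,"wz":0,"claw":14}]'
```

```text
clock: 13.58
position: [0.5467, 0.0499, 0.0123]
tool_rot: [-3.142, 0.0, 1.555]
force: [-0.6, 0.6, -0.0]
grip_width: 0.0119
finger_force: 0.2
clock: 13.82
position: [0.5467, 0.048, 0.0123]
tool_rot: [-3.142, 0.0, 1.555]
force: [1.2, -0.1, -2.0]
grip_width: 0.0119
finger_force: 0.2
```

```bash
python3 -m handwheel '[{"dx":-0.1,"dy":0,"dz":0,"wx":0,"wy":0,"wz":0,"claw":14},{"dx":-0.1,"dy":0,"dz":0,"wx":0,"wy":0,"wz":0,"claw":14}]'
python3 -m handwheel '[{"dx":-0.1,"dy":0,"dz":0,"wx":0,"wy":0,"wz":0,"claw":14},{"dx":-0.1,"dy":0,"dz":0,"wx":0,"wy":0,"wz":0,"claw":14}]'
```

```text
clock: 14.08
position: [0.547, 0.0468, 0.0124]
tool_rot: [3.141, -0.001, 1.555]
force: [0.7, 7.5, 0.1]
grip_width: 0.0117
finger_force: 3.8
clock: 14.32
position: [0.5474, 0.0466, 0.0128]
tool_rot: [3.14, -0.004, 1.556]
force: [1.4, 16.1, 1.8]
grip_width: 0.0122
finger_force: 8.0
```

The tool has stopped firmly at 140 mm out, against about 141 mm expected for fully home. I'll back away and check.

```bash
python3 -m handwheel '[{"dx":0.3,"dy":0,"dz":0,"wx":0,"wy":0,"wz":0,"claw":14},{"dx":1.0,"dy":0,"dz":0,"wx":0,"wy":0,"wz":0,"claw":14},{"dx":3.0,"dy":0,"dz":0,"wx":0,"wy":0,"wz":0,"claw":14},{"dx":3.0,"dy":0,"dz":0,"wx":0,"wy":0,"wz":0,"claw":14},{"dx":0,"dy":0,"dz":-5.0,"wx":0,"wy":0,"wz":0,"claw":14},{"dx":0,"dy":0,"dz":-5.0,"wx":0,"wy":0,"wz":0,"claw":14},{"dx":0,"dy":0,"dz":-5.0,"wx":0,"wy":0,"wz":0,"claw":14},{"dx":0,"dy":0,"dz":-5.0,"wx":0,"wy":0,"wz":0,"claw":14}]'
python3 -m handwheel '[{"dx":0,"dy":-6,"dz":-1.5,"wx":0,"wy":0,"wz":0,"claw":14},{"dx":0,"dy":-6,"dz":-1.5,"wx":0,"wy":0,"wz":0,"claw":14},{"dx":3,"dy":0,"dz":-3,"wx":0,"wy":0,"wz":0,"claw":14},{"dx":3,"dy":0,"dz":-3,"wx":0,"wy":0,"wz":0,"claw":14}]'
python3 - <<'E'
from lie import *
g=grab('wrist')
c=[cv2.resize(F[n]['frame'][y0:y0+110,x:x+90],None,fx=4.2,fy=4.2,interpolation=cv2.INTER_CUBIC) for n,x,y0 in(('side',255,160),('scene',225,170))]
cv2.imwrite('pics/end.png',np.hstack(c))
a=np.array([.5424,-.0929])
for n in F:
  q=[]
  for X in[(w,.13,.034),(-w,.13,.034),(w,.13,0),(-w,.13,0)]:
    p=proj(F[n],[a[0]+X[0]+.0153*X[1],a[1]+X[1]-.0153*X[0],X[2]]);o=(255,160,0) if n=='side' else(225,170,378)
    q.append(((p-o[:2])*4.2+[o[2],0]).round().tolist())
  print(n,q)
E
```

```text
clock: 15.32
position: [0.5475, 0.1173, 0.214]
tool_rot: [-3.141, 0.0, 1.555]
force: [1.0, -0.4, -0.1]
grip_width: 0.0124
finger_force: 0.0
clock: 15.82
position: [0.4281, 0.1795, 0.3035]
tool_rot: [3.141, 0.001, 1.554]
force: [1.1, 0.1, -0.0]
grip_width: 0.0119
finger_force: 0.0
scene [[615.0, 274.0], [666.0, 242.0], [614.0, 299.0], [664.0, 268.0]]
side [[127.0, 305.0], [195.0, 318.0], [126.0, 343.0], [194.0, 357.0]]
```

View pics/end.png

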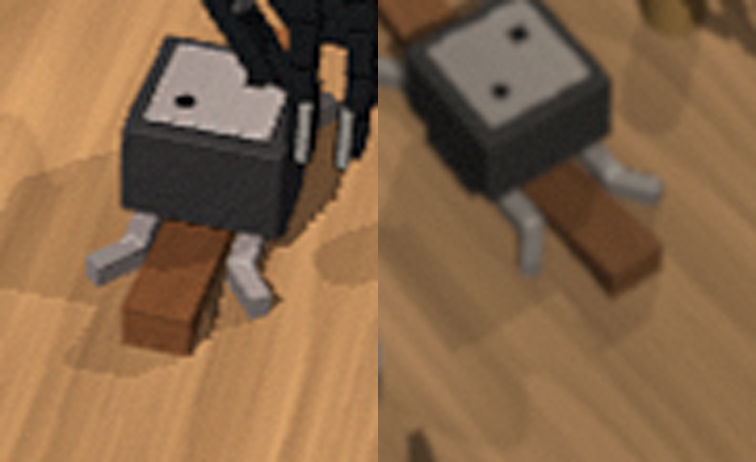

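The wedge is home under the block between the cheeks. The thick end's lower corners are at (123,345) and (192,354), against (126,343) and (194,357) predicted for fully home. I'll hand in.

```bash
python3 -c "
from workcell import job_done
print(job_done())"
```

```text
the job is handed in; nothing more can be done
None
```

The wedge was tipped onto its sole and pushed in under the anvil until it stopped at the fully-home position, within about 2 mm by camera; the arm stayed clear of everything else, and the job is handed in at about 16 s.

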